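# Clip a sample slide down for a reading

## Task

Take a reading of the green-framed slide: take the orange knob of the clip on its reader and swing the clip around its screw until the knob is over the slide, so that the clip presses on the slide's edge. Keep it there for about three seconds, then swing the clip back until no part of it is over the slide, and let go of it. Do not push the green slide out of its seat, and leave the clip of the blue-framed slide where it is.

Things in the scene. Friction and masses are not known exactly. Their poses are not given: they have to be found in the camera images.
- green_clip (a joint): Swing of the green slide's clip, rad: a steel bar 14 mm wide turning level about an upright screw. 0: bar along the slide's +y, knob over the slide. Grows counter-clockwise from above; at 1.57 it points along the slide's -x. Stops -0.3 and 1.9. Knob over slide below 0.48; bar wholly clear above 0.75. Starts clear. Stays where left; needs 1 N at the knob, 2 to 3 N to ride up onto the slide.
- green_knob (a point): Centre of the orange knob on that clip, 70 mm from the screw: an upright round plastic post 14 mm across, 34 mm high, its foot (top of the bar) 43 mm and its top 77 mm above the table. It keeps its height as it swings. Under the bar a sprung black nose presses the slide with about 2 N. Nothing taller stands within 80 mm.
- green_slide: Green-framed glass slide, 76 x 50 x 6 mm, loose in a shallow seat on a white reader 210 x 160 x 30 mm. Origin: centre of its underside, 30 mm above the table; x along the 76 mm side, y along the 50 mm side, z up. The clip's pivot screw is at y = -87 mm, x = 0 from the origin, within 2 mm. A like reader holds a blue-framed slide; they may swap places.
- blue_knob (a point): Centre of the orange knob of the clip on the other reader, with the blue-framed slide; same shape and height as the first. To be left where it is.
Things that resemble listed ones, but are neither listed nor needed, are in the scene too. There is more than one size of the green_slide; the one meant has the size given above.

How it is judged:
By the outcome, as a careful person would: the job done as asked, in the order asked, and still so for the second after the job is handed in, with the robot touching nothing.
It also fails if it takes over 43 s, if anything falls off the work surface, if the arm or the gripper's body presses on something with over 40 N, if the wrist force passes 120 N, or if a joint passes its speed limit or range.

## Robot

A 6-joint arm with a two-finger parallel gripper is mounted at the origin on the work surface. World frame = base frame: x ahead of the robot, y to its left, z up, the work surface at z = 0. Lengths are in m, angles in rad, forces in N, time in s.
With the tool pointing down it reaches from about 0.325 to 0.775 m from the base axis. Payload 5.5 kg.
Tool frame: the origin (TCP) lies midway between the tips of the shut fingers; the grasp point (between the pads) lies 19 mm behind it; z points along the fingers, y is the line along which they close (so a half turn about z gives the same grasp; the last joint's range is limited). The gripper opens to 88 mm and grips with 3 to 60 N. Pads are 20 mm wide; open, the fingers measure 115 mm over their backs; the gripper's body (75 mm by 178 mm) begins 61 mm behind the grasp point.
Start: joints at [-1.286, 0.091, 1.231, -0, 1.82, -0.057], TCP at [0.201, -0.565, 0.223] pointing down, gripper open.
Joint ranges: [-2.87, 2.87], [-0.86, 2.18], [0.17, 2.46], [-1.51, 4.65], [0.06, 2.69], [-2.65, 2.65]. Speed limits (rad/s): [2.57, 2.57, 3.01, 3.14, 3.14, 3.14].

## Interface

Orientations are given as a unit quaternion [w, x, y, z].
In Python, from station import bot gives the robot as it stands. The module is installed in compiled form; this text tells all that it offers.
- The arm moves only by the tool arm_command, never from a script. Its argument "increments" is a list of rows, each a list of 7 numbers: the shift along the world's x, y, z in cm, then the turn, a rotation vector about the world's x, y, z in rad, then the opening, from 0 (shut) to 1 (fully open). A call has 1 to 20 rows; each row shifts and turns the commanded pose from where the row before left it; what a row does not reach is not made up. A row lasts 1/10 s, in which the tool goes at most 50 mm and 8.59 degrees, less where a joint would pass 70% of its speed; a pose out of reach is approached as far as the arm can. A call is refused whole if a number of a shift passes 5 or a number of a turn 0.15, either way. A call with a gripper value outside its range is refused whole. The fingers move at their own pace and stop on an object; the grip force is fixed at half the most. Time passes only in rows, so rows that do not move let the fingers close. It gives the time, the measured TCP pose, the force, the opening and the grip force at its end, in the units of the state.
- bot.observe(): the state, without advancing time (a new reading comes with each control period).
- bot.camera(name): name is "side" or "top"; returns (picture, depth): 480x640x3 uint8, red, green, blue; 480x640 float32, m along the optical axis (not along the pixel's ray), 0 where there is no reading.
- bot.get_calibration(name): a dict with "mtx" (3x3 intrinsics, pixels), "eye" and "rotation" of the camera in the world. Camera axes: x right, y down, z forward; pixel columns grow to the right and rows downward; lengths in m; the calibration is good to about 2 mm. A picture is of the moment at which its call begins. get_calibration takes no time and is no camera call.
- bot.sign_off(): hands the job in; it is judged then, once.
The state is a dict: "clock": time; "q": joint angles; "dq": joint speeds; "joint_efforts": joint torques, N m; "eef_pos": TCP position; "tool_rot": TCP orientation; "ft_force": force on the tool from outside, world axes, zero at the start; "torque": the same for the moment, N m; "finger_gap": finger opening in m; "grip_force": force on a finger pad.
Only numpy, scipy, OpenCV 4.12 (cv2) and the standard library are available. Lean on these libraries where they do the work, as an engineer would, in place of code of your own. Each camera call takes 0.05 s, during which the arm holds its last target. There are 200 camera calls.

## Working session

There is one attempt and no reset: what is moved stays moved. The work goes in short steps, Python scripts to look and compute and a tool call to move; the robot and the scene stay as the last step left them, time stands still between calls to the robot, and variables do not carry over. Pictures are saved under pics/ and viewed, at most 10 in all, crops included, and the job is handed in when it is done.

Besides the shell and the picture viewer there is one more tool, called after ">>>" by a JSON object that holds its "op" and its "data". arm_command: Moves the arm, as the interface text tells. Its arguments: {"type":"object","properties":{"increments":{"type":"array","items":{"type":"array","items":{"type":"number"}}}},"required":["increments"]}

```bash
mkdir -p pics; cat > h.py <<'E'
from station import bot
import numpy as np, cv2
def ray(c,u,v,z):
    k=bot.get_calibration(c); d=np.array(k["rotation"])@np.linalg.inv(np.array(k["mtx"]))@[u,v,1]
    e=np.array(k["eye"]); return e+d*(z-e[2])/d[2]
def cloud(c,dep):
    k=bot.get_calibration(c); K=np.array(k["mtx"]); v,u=np.mgrid[:480,:640]
    p=np.stack([(u-K[0,2])/K[0,0]*dep,(v-K[1,2])/K[1,1]*dep,dep],-1)
    return p@np.array(k["rotation"]).T+np.array(k["eye"])
E
python3 - <<'E'
from h import *
for c in("top","side"):
    p,d=bot.camera(c); cv2.imwrite(f"pics/{c}0.png",p[:,:,::-1]); np.savez(f"{c}0.npz",p=p,d=d)
    k=bot.get_calibration(c);print(c,k)
E
```

```text
top {'mtx': array([[538.34714584,   0.        , 323.431832  ],
       [  0.        , 538.34714584, 241.69594522],
       [  0.        ,   0.        ,   1.        ]]), 'eye': array([0.31071553, 0.05303031, 1.04867556]), 'rotation': array([ 0.07326884, -0.69501042,  0.71163186, -0.07191858])}
side {'mtx': array([[532.28393321,   0.        , 325.44359956],
       [  0.        , 532.28393321, 242.41611179],
       [  0.        ,   0.        ,   1.        ]]), 'eye': array([ 0.40235953, -0.78442731,  0.64301033]), 'rotation': array([-0.46074195,  0.88580063, -0.05263674,  0.01742037])}
```

View pics/top0.png

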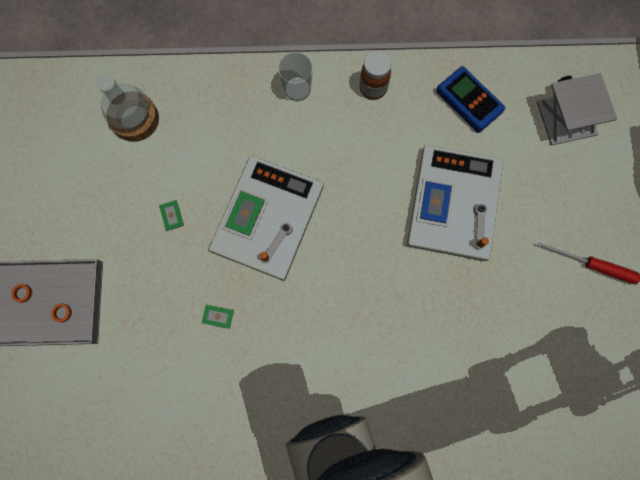

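View pics/side0.png

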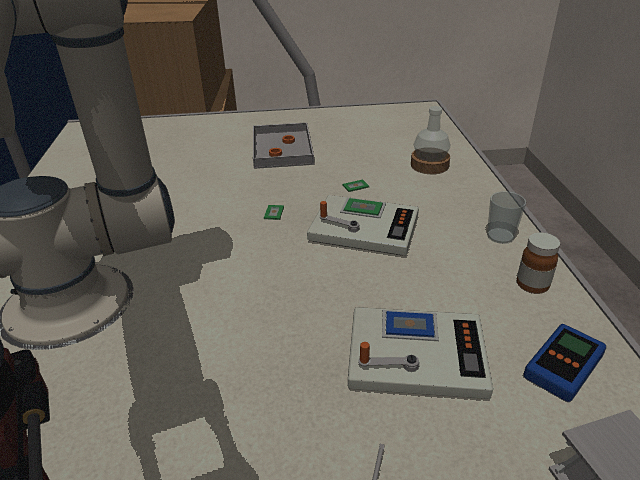

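The top view shows the green slide at (245,214), its screw at (286,229) and its knob at (264,257). The blue reader is to the right, with its knob at (484,241). The side view agrees, with the green knob at (323,209).

```bash
sed -i 's/np.array(k\["rotation"\])/R(k)/' h.py; cat >> h.py <<'E'
from scipy.spatial.transform import Rotation
def R(k): q=np.array(k["rotation"]); return Rotation.from_quat(q[[1,2,3,0]]).as_matrix()
def blobs(p,lo,hi,amin,box=None):
    m=cv2.inRange(cv2.cvtColor(p,cv2.COLOR_RGB2HSV),lo,hi)
    if box: b=np.zeros_like(m); x0,y0,x1,y1=box; b[y0:y1,x0:x1]=255; m&=b
    return [c for c in cv2.findContours(m,cv2.RETR_EXTERNAL,cv2.CHAIN_APPROX_NONE)[0] if cv2.contourArea(c)>=amin]
E
python3 - <<'E'
from h import *
t=np.load("top0.npz");s=np.load("side0.npz")
for col,lo,hi,box in(("g",(45,100,50),(80,255,255),(220,180,275,245)),("b",(100,100,50),(125,255,255),(410,170,465,230))):
    c=max(blobs(t["p"],lo,hi,50,box),key=cv2.contourArea); r=cv2.minAreaRect(c); q=cv2.boxPoints(r)
    w=np.array([ray("top",*a,.036) for a in q])[:,:2]; print(col,"centre",w.mean(0),"corners",w.tolist(),np.linalg.norm(np.diff(w,axis=0),axis=1))
O=((3,150,120),(15,255,255))
for n,box in(("g",(250,245,275,270)),("b",(470,230,495,250))):
    for c in blobs(t["p"],*O,8,box):
        u=cv2.minAreaRect(c);print(n,"knob top",u,ray("top",*u[0],.07))
P=cloud("top",t["d"])
for n,box in(("g",(315,195,335,222)),("b",(355,335,375,368))):
    for c in blobs(s["p"],*O,8,box):
        x,y,w,h=cv2.boundingRect(c);print(n,"side",x,y,w,h,ray("side",x+w/2-.5,y+1,.077),ray("side",x+w/2-.5,y+h/2-.5,.06))
for uv in((286,228),(481,209)): print("screw",ray("top",*uv,.045),P[uv[1],uv[0]])
for uv in((353,226),(411,362)): print("screw side",ray("side",*uv,.048))
# white reader outlines
for box in((200,145,330,285),(400,140,510,265)):
    c=max(blobs(t["p"],(0,0,200),(180,30,255),500,box),key=cv2.contourArea)
    w=np.array([ray("top",*a,.03) for a in cv2.boxPoints(cv2.minAreaRect(c))])[:,:2];print("reader",w.round(3).tolist())
print(bot.observe()["tool_rot"])
big=cv2.resize(t["p"][140:290,190:340],(600,600),interpolation=cv2.INTER_CUBIC);cv2.imwrite("pics/crop.png",big[:,:,::-1])
E
```

```text
g centre [0.58331009 0.20441296] corners [[0.5585824563445243, 0.24122957209266738], [0.6289880925632696, 0.21257452272055205], [0.6077517663239574, 0.1673471222707949], [0.5379180494882707, 0.1965006122636047]] [0.07601359 0.04996498 0.07567479]
b centre [ 0.59647124 -0.16826287] corners [[0.5637615968415793, -0.13561217848130652], [0.6386421151103339, -0.1517770966124718], [0.6290441683626964, -0.201256031559568], [0.5544370859480452, -0.18440615751581357]] [0.07660546 0.05040125 0.07648618]
g knob top ((263.0, 254.5), (6.0, 5.0), 0.0) [0.49342943 0.1647733  0.07      ]
b knob top ((484.5, 240.5), (5.0, 5.0), 90.0) [ 0.5099824  -0.24631262  0.07      ]
b side 361 342 8 6 [ 0.50902356 -0.24320863  0.077     ] [ 0.51170862 -0.22998387  0.06      ]
screw [0.54864564 0.12355396 0.045     ] [0.54845665 0.12349794 0.04579724]
screw [ 0.57714476 -0.25244837  0.045     ] [ 0.57717485 -0.25248286  0.04488667]
screw side [0.54632526 0.10870426 0.048     ]
screw side [ 0.57565223 -0.26180686  0.048     ]Traceback (most recent call last):
  File "<stdin>", line 18, in <module>
ValueError: max() iterable argument is empty
```

```bash
python3 - <<'E'
from h import *
t=np.load("top0.npz");P=cloud("top",t["d"])
for n,c in(("g",(.494,.165)),("b",(.51,-.246))):
    m=(np.hypot(P[...,0]-c[0],P[...,1]-c[1])<.02)&(P[...,2]>.072)
    q=P[m];print(n,m.sum(),q.mean(0),q.min(0),q.max(0))
o=bot.observe();q=np.array(o["tool_rot"]);M=Rotation.from_quat(q[[1,2,3,0]]).as_matrix();print(M.round(3),o["clock"],o["finger_gap"],o["ft_force"])
print(np.degrees(np.arctan2(M[1,1],M[0,1])))
E
```

```text
g 42 [0.49157662 0.16367468 0.07655424] [0.48571313 0.15687096 0.07226992] [0.49720231 0.16993929 0.08068128]
b 47 [ 0.50886803 -0.24445442  0.07617002] [ 0.50208453 -0.25112472  0.07272679] [ 0.51544735 -0.23845228  0.08013689]
[[ 0.942  0.335 -0.001]
 [ 0.335 -0.942  0.002]
 [ 0.    -0.002 -1.   ]] 0.1 0.0878227681303133 [-0.05980946 -0.39734711  0.85822518]
-70.41609237027563
```

>>> {"op": "arm_command", "data": {"increments": [[1.45, 3.65, 0, 0, 0, 0.109, 0.5], [1.45, 3.65, 0, 0, 0, 0.109, 0.5], [1.45, 3.65, 0, 0, 0, 0.109, 0.5], [1.45, 3.65, 0, 0, 0, 0.109, 0.5], [1.45, 3.65, 0, 0, 0, 0.109, 0.5], [1.45, 3.65, 0, 0, 0, 0.109, 0.5], [1.45, 3.65, 0, 0, 0, 0.109, 0.5], [1.45, 3.65, 0, 0, 0, 0.109, 0.5], [1.45, 3.65, 0, 0, 0, 0.109, 0.5], [1.45, 3.65, 0, 0, 0, 0.109, 0.5], [1.45, 3.65, 0, 0, 0, 0.109, 0.5], [1.45, 3.65, 0, 0, 0, 0.109, 0.5], [1.45, 3.65, 0, 0, 0, 0.109, 0.5], [1.45, 3.65, 0, 0, 0, 0.109, 0.5], [1.45, 3.65, 0, 0, 0, 0.109, 0.5], [1.45, 3.65, 0, 0, 0, 0.109, 0.5], [1.45, 3.65, 0, 0, 0, 0.109, 0.5], [1.45, 3.65, 0, 0, 0, 0.109, 0.5], [1.45, 3.65, 0, 0, 0, 0.109, 0.5], [1.45, 3.65, 0, 0, 0, 0.109, 0.5]]}}

```text
clock: 2.1
eef_pos: [0.4913, 0.1664, 0.2222]
tool_rot: [-0.0, 0.303, 0.953, -0.0]
ft_force: [0.4, -0.8, 0.3]
finger_gap: 0.0436
grip_force: 0.0
```

>>> {"op": "arm_command", "data": {"increments": [[0, 0, -2, 0, 0, 0, 0.5], [0, 0, -3, 0, 0, 0, 0.5], [0, 0, -3, 0, 0, 0, 0.5], [0, 0, -2, 0, 0, 0, 0.5], [0, 0, 0, 0, 0, 0, 0.5], [0, 0, 0, 0, 0, 0, 0.5]]}}

```text
clock: 2.7
eef_pos: [0.4909, 0.1646, 0.1228]
tool_rot: [-0.0, 0.305, 0.952, -0.0]
ft_force: [0.3, -0.2, 0.3]
finger_gap: 0.0436
grip_force: 0.0
```

```bash
cat >> h.py <<'E'
def st():
    o=bot.observe();q=np.array(o["tool_rot"]);M=Rotation.from_quat(q[[1,2,3,0]]).as_matrix()
    print(round(o["clock"],2),np.round(o["eef_pos"],4),"yaw",np.degrees(np.arctan2(M[1,1],M[0,1])).round(1),"z",M[:,2].round(3),"gap",round(o["finger_gap"],4),"F",np.round(o["ft_force"],1),o["grip_force"])
def look(n,boxt=(190,140,340,290),boxs=(270,150,430,270)):
    r=[]
    for c,(a,b,e,f) in(("top",boxt),("side",boxs)):
        p,d=bot.camera(c);np.savez(f"{c}{n}.npz",p=p,d=d);i=p[b:f,a:e];r.append(cv2.resize(i,None,fx=390/i.shape[1],fy=390/i.shape[1],interpolation=cv2.INTER_CUBIC))
    h=min(x.shape[0] for x in r);H=max(x.shape[0] for x in r)
    r=[cv2.copyMakeBorder(x,0,H-x.shape[0],0,0,0) for x in r]
    cv2.imwrite(f"pics/{n}.png",np.hstack(r)[:,:,::-1])
E
python3 - <<'E'
from h import *
st();look("a")
E
```

```text
2.7 [0.4909 0.1646 0.1228] yaw 54.5 z [-0.001 -0.    -1.   ] gap 0.0436 F [ 0.3 -0.2  0.3] 0.0
```

View pics/a.png

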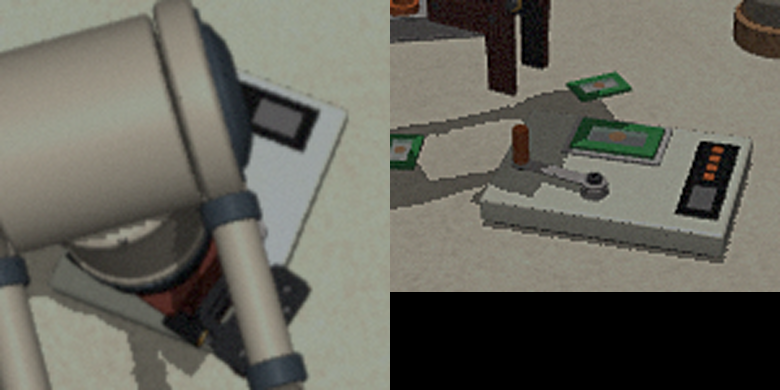

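The side crop shows the open fingers straddling the orange knob, which is at about (520,145). I'll go down and grip.

>>> {"op": "arm_command", "data": {"increments": [[0.1, 0, -2.5, 0, 0, 0, 0.5], [0, 0, -2.5, 0, 0, 0, 0.5], [0, 0, -1.5, 0, 0, 0, 0.5], [0, 0, -0.5, 0, 0, 0, 0.5], [0, 0, 0, 0, 0, 0, 0.5], [0, 0, 0, 0, 0, 0, 0.5]]}}

```text
clock: 3.4
eef_pos: [0.4929, 0.1649, 0.0541]
tool_rot: [0.001, 0.305, 0.952, 0.001]
ft_force: [-0.1, -0.6, 1.4]
finger_gap: 0.0439
grip_force: 0.0
```

>>> {"op": "arm_command", "data": {"increments": [[0, 0, 0, 0, 0, 0, 0], [0, 0, 0, 0, 0, 0, 0], [0, 0, 0, 0, 0, 0, 0], [0, 0, 0, 0, 0, 0, 0], [0, 0, 0, 0, 0, 0, 0], [0, 0, 0, 0, 0, 0, 0], [0, 0, 0, 0, 0, 0, 0], [0, 0, 0, 0, 0, 0, 0]]}}

```text
clock: 4.2
eef_pos: [0.4922, 0.1647, 0.0528]
tool_rot: [0.0, 0.305, 0.952, 0.0]
ft_force: [-0.6, -0.1, 2.9]
finger_gap: 0.0135
grip_force: 30.0
```

```bash
python3 - <<'E'
from h import *
st();look("b")
E
```

```text
4.2 [0.4922 0.1647 0.0528] yaw 54.5 z [ 0.  0. -1.] gap 0.0135 F [-0.6 -0.1  2.9] 30.000484585762024
```

View pics/b.png

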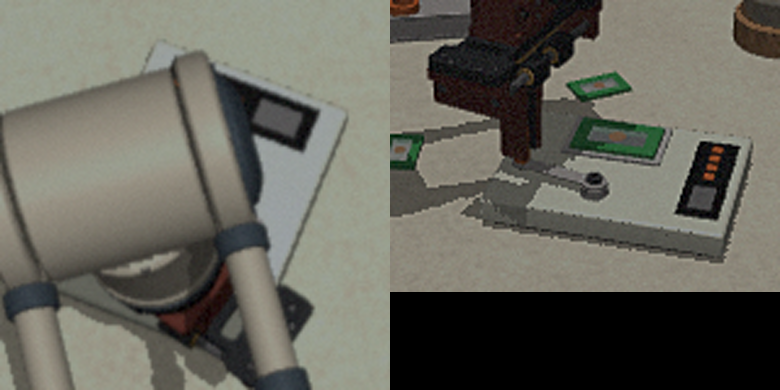

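The knob is gripped, with a 13.5 mm gap and 30 N. I'll swing it clockwise in 5° steps, 40° first and then check the force.

>>> {"op": "arm_command", "data": {"increments": [[0.38, 0.478, 0, 0, 0, -0.0873, 0], [0.42, 0.443, 0, 0, 0, -0.0873, 0], [0.457, 0.405, 0, 0, 0, -0.0873, 0], [0.491, 0.363, 0, 0, 0, -0.0873, 0], [0.521, 0.319, 0, 0, 0, -0.0873, 0], [0.547, 0.272, 0, 0, 0, -0.0873, 0], [0.568, 0.224, 0, 0, 0, -0.0873, 0], [0.586, 0.173, 0, 0, 0, -0.0873, 0], [0, 0, 0, 0, 0, 0, 0]]}}

```text
clock: 5.2
eef_pos: [0.5322, 0.1922, 0.0528]
tool_rot: [-0.0, 0.613, 0.79, 0.001]
ft_force: [-1.4, 1.5, 3.5]
finger_gap: 0.0132
grip_force: 30.0
```

>>> {"op": "arm_command", "data": {"increments": [[0.598, 0.122, 0, 0, 0, -0.0873, 0], [0.607, 0.069, 0, 0, 0, -0.0873, 0], [0.61, 0.016, 0, 0, 0, -0.0873, 0], [0.61, -0.037, 0, 0, 0, -0.0873, 0], [0.604, -0.09, 0, 0, 0, -0.0873, 0], [0.594, -0.143, 0, 0, 0, -0.0873, 0], [0.579, -0.194, 0, 0, 0, -0.0873, 0], [0, 0, 0, 0, 0, 0, 0], [0, 0, 0, 0, 0, 0, 0]]}}

```text
clock: 6.1
eef_pos: [0.5742, 0.1896, 0.0529]
tool_rot: [-0.0, 0.821, 0.571, 0.001]
ft_force: [2.0, 3.8, 1.5]
finger_gap: 0.0134
grip_force: 30.0
```

```bash
python3 - <<'E'
from h import *
st();look("c")
E
```

```text
6.1 [0.5742 0.1896 0.0529] yaw -20.3 z [ 0.002  0.001 -1.   ] gap 0.0134 F [2.  3.8 1.5] 30.000692009925842
```

View pics/c.png

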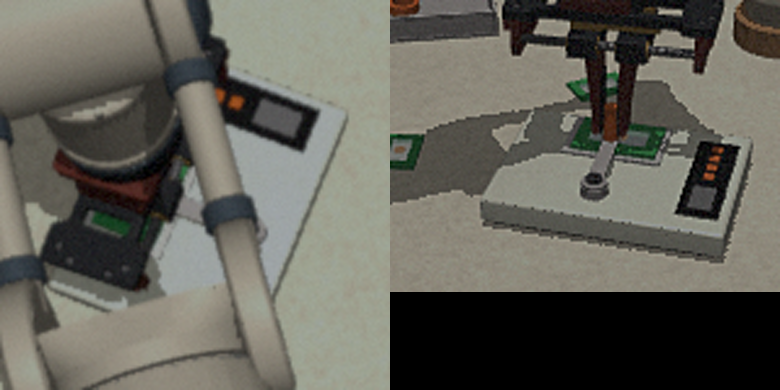

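The clip now lies across the slide's front edge with the knob over the slide, at about (610,120) in the crop, and the slide is still in its seat. I'll hold it for about 3 s.

>>> {"op": "arm_command", "data": {"increments": [[0, 0, 0, 0, 0, 0, 0], [0, 0, 0, 0, 0, 0, 0], [0, 0, 0, 0, 0, 0, 0], [0, 0, 0, 0, 0, 0, 0], [0, 0, 0, 0, 0, 0, 0], [0, 0, 0, 0, 0, 0, 0], [0, 0, 0, 0, 0, 0, 0], [0, 0, 0, 0, 0, 0, 0], [0, 0, 0, 0, 0, 0, 0], [0, 0, 0, 0, 0, 0, 0], [0, 0, 0, 0, 0, 0, 0], [0, 0, 0, 0, 0, 0, 0], [0, 0, 0, 0, 0, 0, 0], [0, 0, 0, 0, 0, 0, 0], [0, 0, 0, 0, 0, 0, 0]]}}

```text
clock: 7.7
eef_pos: [0.5741, 0.1896, 0.053]
tool_rot: [-0.0, 0.821, 0.571, 0.001]
ft_force: [3.0, 4.8, 1.1]
finger_gap: 0.0133
grip_force: 30.0
```

>>> {"op": "arm_command", "data": {"increments": [[0, 0, 0, 0, 0, 0, 0], [0, 0, 0, 0, 0, 0, 0], [0, 0, 0, 0, 0, 0, 0], [0, 0, 0, 0, 0, 0, 0], [0, 0, 0, 0, 0, 0, 0], [0, 0, 0, 0, 0, 0, 0], [0, 0, 0, 0, 0, 0, 0], [0, 0, 0, 0, 0, 0, 0], [0, 0, 0, 0, 0, 0, 0], [0, 0, 0, 0, 0, 0, 0], [0, 0, 0, 0, 0, 0, 0], [0, 0, 0, 0, 0, 0, 0], [0, 0, 0, 0, 0, 0, 0]]}}

```text
clock: 9.0
eef_pos: [0.5741, 0.1896, 0.053]
tool_rot: [-0.0, 0.821, 0.571, 0.001]
ft_force: [1.6, 5.3, 0.9]
finger_gap: 0.0133
grip_force: 30.0
```

>>> {"op": "arm_command", "data": {"increments": [[-0.579, 0.194, 0, 0, 0, 0.0873, 0], [-0.594, 0.143, 0, 0, 0, 0.0873, 0], [-0.604, 0.09, 0, 0, 0, 0.0873, 0], [-0.61, 0.037, 0, 0, 0, 0.0873, 0], [-0.61, -0.016, 0, 0, 0, 0.0873, 0], [-0.607, -0.069, 0, 0, 0, 0.0873, 0], [-0.598, -0.122, 0, 0, 0, 0.0873, 0], [-0.586, -0.173, 0, 0, 0, 0.0873, 0], [-0.568, -0.224, 0, 0, 0, 0.0873, 0], [-0.547, -0.272, 0, 0, 0, 0.0873, 0], [-0.521, -0.319, 0, 0, 0, 0.0873, 0], [-0.491, -0.363, 0, 0, 0, 0.0873, 0], [-0.457, -0.405, 0, 0, 0, 0.0873, 0], [-0.42, -0.443, 0, 0, 0, 0.0873, 0], [0, 0, 0, 0, 0, 0, 0], [0, 0, 0, 0, 0, 0, 0]]}}

```text
clock: 10.6
eef_pos: [0.4956, 0.1692, 0.0528]
tool_rot: [-0.0, 0.347, 0.938, -0.0]
ft_force: [-1.3, 0.6, 3.9]
finger_gap: 0.0131
grip_force: 30.0
```

The clip is swung back to about 1.28 rad. Next I'll let go, go straight up, and move the arm aside to check.

>>> {"op": "arm_command", "data": {"increments": [[0, 0, 0, 0, 0, 0, 0.5], [0, 0, 0, 0, 0, 0, 0.5], [0, 0, 0, 0, 0, 0, 0.5], [0, 0, 0, 0, 0, 0, 0.5], [0, 0, 0, 0, 0, 0, 0.5], [0, 0, 1, 0, 0, 0, 0.5], [0, 0, 3, 0, 0, 0, 0.5], [0, 0, 4, 0, 0, 0, 0.5], [0, 0, 4, 0, 0, 0, 0.5], [0, 0, 4, 0, 0, 0, 0.5], [0, 0, 2, 0, 0, 0, 0.5], [0, 0, 0, 0, 0, 0, 0.5]]}}

```text
clock: 11.8
eef_pos: [0.4972, 0.1698, 0.2377]
tool_rot: [0.003, 0.346, 0.938, 0.002]
ft_force: [0.9, -0.2, 0.7]
finger_gap: 0.0438
grip_force: 0.0
```

>>> {"op": "arm_command", "data": {"increments": [[-0.5, -3, 0, 0, 0, 0, 0.5], [-0.5, -4, 0, 0, 0, 0, 0.5], [-0.5, -4, 0, 0, 0, 0, 0.5], [-0.5, -4, 0, 0, 0, 0, 0.5], [-0.5, -4, 0, 0, 0, 0, 0.5], [-0.5, -4, 0, 0, 0, 0, 0.5], [-0.5, -4, 0, 0, 0, 0, 0.5], [-0.5, -4, 0, 0, 0, 0, 0.5], [-0.5, -4, 0, 0, 0, 0, 0.5], [-0.5, -4, 0, 0, 0, 0, 0.5], [-0.5, -4, 0, 0, 0, 0, 0.5], [-0.5, -4, 0, 0, 0, 0, 0.5], [-0.5, -4, 0, 0, 0, 0, 0.5], [0, 0, 0, 0, 0, 0, 0.5], [0, 0, 0, 0, 0, 0, 0.5]]}}

```text
clock: 13.3
eef_pos: [0.4303, -0.3406, 0.2307]
tool_rot: [-0.001, 0.347, 0.938, 0.001]
ft_force: [0.2, 0.2, 0.9]
finger_gap: 0.0437
grip_force: 0.0
```

```bash
python3 - <<'E'
from h import *
st();look("d")
t=np.load("topd.npz");c=max(blobs(t["p"],(45,100,50),(80,255,255),50,(220,180,275,245)),key=cv2.contourArea)
w=np.array([ray("top",*a,.036) for a in cv2.boxPoints(cv2.minAreaRect(c))])[:,:2];print(w.mean(0),w.tolist())
P=cloud("top",t["d"])
for k in((.4956,.169),(.51,-.246)):
    m=(np.hypot(P[...,0]-k[0],P[...,1]-k[1])<.02)&(P[...,2]>.072)&(P[...,2]<.083);print(P[m].mean(0))
E
```

```text
13.3 [ 0.4303 -0.3406  0.2307] yaw 49.4 z [-0.002  0.002 -1.   ] gap 0.0437 F [0.2 0.2 0.9] 0.0
[0.58412862 0.20493211] [[0.5602143277158037, 0.24204740292299798], [0.6297400216605457, 0.2122920469632264], [0.6077505059832087, 0.16757932063512648], [0.5388096228524689, 0.19780965520155053]]
[0.49612795 0.16894087 0.07590398]
[ 0.50863054 -0.24482253  0.07592014]
```

View pics/d.png

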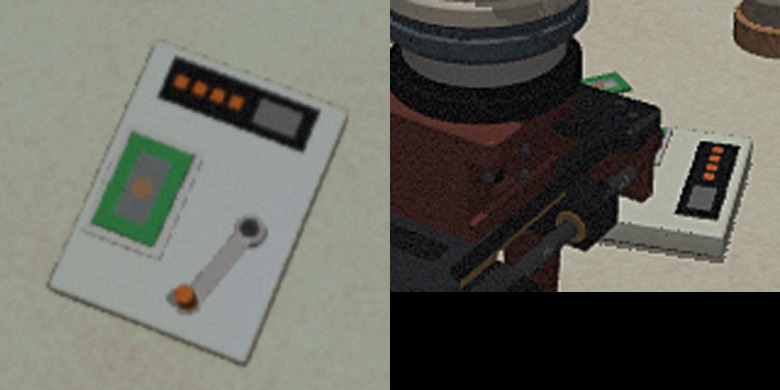

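The top crop shows the slide in its seat at (145,190), less than 1 mm from where it started. The clip is well clear with its knob at (185,297), and the blue knob hasn't moved.

```bash
python3 -c "
from station import bot
print(bot.sign_off())"
```

```text
the job is handed in; nothing more can be done
None
```

The reading is done and handed in: I held the green clip on the slide for about 3 s, swung it clear and let go. The green slide stayed in its seat, and the blue clip was left where it was.

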